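Put the lens polisher into third speed and start it

TASK

Put the bench lens polisher into third speed and start it: with the fingers shut, gently push the gear lever across its H-shaped gate to the right, then forward (away from you) fully home into the far right slot, marked with three dots, without running it into any other slot; after that press the round start button all the way down and let go. Only push the lever, never pinch it, and leave the lens, the bottle and everything else lying there undisturbed.

Things in the scene. Friction and masses are not known exactly. Their poses are not given: they have to be found in the camera images.
- polisher: grey bench polishing machine, a box 180 (x) x 280 (y) x 88 mm high, fixed to the worktop; origin at the centre of its underside, x forward (away from the robot at yaw 0), y left, z up. On its deck: the gate with the gear lever; left rear, at (42, 88) mm, a steel dish 82 mm wide with a felt bobbin reaching 124 mm above the worktop; left front the start button; right a loose lens
- gate_center (a point): centre of the H-shaped gate, on top of its bare metal plate (80 x 84 mm, 96 mm above the worktop). A cross channel along y and four slots along x, all 15 mm wide; slot centre lines 17 mm left and right of this point, slot ends 24 mm before and behind it. First slot far left (one dot), second near left (two), third far right (three), fourth near right (four)
- lever_knob: black ball, 30 mm across, on the gear lever; origin at its centre. The lever is a 10 mm steel rod standing in the gate, stopped by the gate's edges; it tilts about a pivot at (0, -20, 20) mm in the polisher's frame. The ball's centre is 135 mm from the pivot: 155 mm above the worktop when upright. About 2 N on the ball moves it; it stays where it is left
- lever_cross (a joint): sideways tilt of the gear lever, rad: 0 mid-gate, positive to the right (-y of the polisher). About +0.26 at the right end of the cross channel; from 0.20 to 0.26 it lines up with the right-hand slots (negative: the left-hand ones). It starts in the cross channel, left of the middle
- lever_fore (a joint): forward tilt of the gear lever, rad: 0 in the cross channel (free play 0.03 either way), positive forward (+x of the polisher); about +0.255 at the end of a far slot, -0.255 at the end of a near slot
- start_button (a joint): travel of the start button, m: 0 released, 0.006 fully down (about 5 N, it springs back)
- start_button_top (a point): centre of the top face of the start button, a round black cap 30 mm in diameter in a bare metal collar, on the left front of the deck; it is pressed straight down
- lens_blank: loose round lens, 66 mm across and 9 mm thick, lying on the right-hand side of the polisher's deck; origin at the centre of its underside. Not to be moved
- polish_bottle: loose bottle, 34 mm across and 102 mm high, standing on the worktop close to the polisher's right-hand side; origin at the centre of its underside. Not to be moved
- screwdriver_black: loose black precision screwdriver, 101 mm long, lying on the worktop left of the polisher. Not to be moved
- tweezers: loose steel tweezers, 110 mm long, lying at the front of the worktop to the left. Not to be moved
- pliers_blue: loose pliers, 119 mm long, lying at the front of the worktop far left. Not to be moved
- spectacles_a: loose spectacles, 141 x 142 x 42 mm, on the left part of the worktop. Not to be moved

How it is judged:
By the outcome, as a careful person would: the job done as asked, in the order asked, and still so for the second after the job is handed in, with the robot touching nothing.
It also fails if it takes over 51 s, if anything falls off the work surface, if the arm or the gripper's body presses on something with over 40 N, if the wrist force passes 120 N, or if a joint passes its speed limit or range.

ROBOT

A 6-joint arm with a two-finger parallel gripper is mounted at the origin on a cart in front of the work surface, level with it; the furniture and walls round the work are solid. World frame = base frame: x ahead of the robot, y to its left, z up, the work surface at z = 0. Lengths are in mm, angles in rad, forces in N, time in s.
With the tool pointing down it reaches from about 275 to 750 mm from the base axis. Payload 10.2 kg.
Tool frame: the origin (TCP) lies on the centre line of the jaws, within the pads' length; the fingertips stand 8 mm ahead of it and the grasp point (between the pads) lies 11 mm behind it; x points along the fingers, y is the direction in which the jaws open and shut, and the axes are right-handed (so a half turn about x gives the same grasp; the last joint's range is limited). The gripper opens to 85 mm and grips with 20 to 120 N. Pads are 22 mm wide; open, the fingers measure 114 mm over their backs; the gripper's body (76 mm by 85 mm) begins 54 mm behind the grasp point. The pads swing forward as they close: fully open they stand 13 mm farther back than shut.
Start: joints at [-1.46, 0.313, 1.498, -0, 1.331, -0.223], TCP at [171.996, -496.033, 239.294] pointing down, gripper open.
Joint ranges: [-2.94, 2.94], [-0.97, 2.17], [0.19, 2.56], [-1.23, 4.37], [0.02, 3.11], [-2.88, 2.88]. Speed limits (rad/s): [2.39, 2.39, 3.01, 3.14, 3.14, 3.14].

INTERFACE

Orientations are given as a unit quaternion [w, x, y, z].
In Python, from rig import ctrl, vision, workorder gives the robot as it stands. The module is installed in compiled form; this text tells all that it offers.
- The arm moves only by the shell command python3 -m jog 'ROWS' [OPENING] [FORCE]. ROWS is JSON, a list that holds one entry, the list of rows, each a list of 6 numbers: the shift along the tool's x, y, z in m, then the turn, a rotation vector about the tool's x, y, z in rad. A call has 1 to 12 rows; each row shifts and turns the commanded pose from where the row before left it, along the tool's axes as they then stand; what a row does not reach is not made up. A row lasts 1/8 s, in which the tool goes at most 62.5 mm and 10.7 degrees, less where a joint would pass 70% of its speed; a pose out of reach is approached as far as the arm can. A call is refused whole if a number of a shift passes 0.0625 or a number of a turn 0.188, either way. A call with a gripper value outside its range is refused whole. OPENING is the closure in counts, from 0 (fully open) to 255 (shut), set as the call begins (- or left out, the last holds). The fingers move at their own pace and stop on an object; FORCE is the grip in N (left out, the last holds). Time passes only in rows, so rows that do not move let the fingers close. It gives the time, the measured TCP pose, the force and the opening at its end, in the units of the state.
- ctrl.sense(): the state, without advancing time (a new reading comes with each control period).
- vision.capture(name): name is "scene" or "top" or "wrist"; returns a dict with "image" (400x640x3 uint8, red, green, blue), "mtx" (3x3 intrinsics, pixels), "R" (3x3) and "t" (3): a world point X has camera coordinates R X + t; the wrist camera has in their place "hand_eye" (4x4, takes a point from camera to tool coordinates, whose origin is the TCP and whose axes are the tool frame's). Camera axes: x right, y down, z forward; pixel columns grow to the right and rows downward; lengths in mm; the calibration is good to about 2 mm. A picture is of the moment at which its call begins: read the wrist's pose just before it. There is no depth.
- workorder.finish_job(): hands the job in, once; it reports no verdict.
The state is a dict: "time_s": time; "joints": joint angles; "dq": joint speeds; "tau": joint torques, N m; "eef_pos": TCP position; "ee_rot": TCP orientation; "force": force on the tool from outside, world axes, zero at the start; "wrist_torque": the same for the moment, N m; "grip_width": opening from 0.0 (shut) to 1.0 (fully open).
Only numpy, scipy, OpenCV 4.12 (cv2) and the standard library are available. Lean on these libraries where they do the work, as an engineer would, in place of code of your own. Each camera call takes 0.05 s, during which the arm holds its last target.

## Working session

There is one attempt and no reset: what is moved stays moved. The work goes in short steps, Python scripts to look and compute and a shell command to move; the robot and the scene stay as the last step left them, time stands still between calls to the robot, and variables do not carry over. Pictures are saved under pics/ and viewed, and the job is handed in when it is done.

```bash
mkdir -p pics; ls; python3 - <<'E'
from rig import ctrl, vision
import cv2,json
s=ctrl.sense()
print({k:s[k] for k in s})
for n in ("scene","top"):
    c=vision.capture(n); cv2.imwrite(f"pics/{n}0.png",c["image"][:,:,::-1])
    print(n,c["mtx"],c["R"],c["t"])
E
```

```text
pics
{'time_s': 0.0, 'joints': array([-1.46038177e+00,  3.13453505e-01,  1.49842968e+00,  8.79231738e-06,
        1.33100782e+00, -2.23399949e-01]), 'dq': array([-0.00025567, -0.00114164,  0.0011631 , -0.00125869, -0.0028465 ,
       -0.00011539]), 'tau': array([ 3.57877187e-03, -4.12267148e+01, -2.59743530e+01, -1.17408564e-05,
        4.19747332e-03,  3.39599687e-06]), 'eef_pos': array([ 171.97874971, -495.77280748,  238.7360649 ]), 'ee_rot': array([ 0.11701515,  0.69730923,  0.11793142, -0.69725137]), 'force': array([-0.07495952, -0.23955318, -0.1672897 ]), 'wrist_torque': array([ 0.00649917, -0.026354  , -0.01627623]), 'grip_width': 0.9974038841345498}
scene [[449.89473418   0.         319.38922803]
 [  0.         449.89473418 208.14887545]
 [  0.           0.           1.        ]] [[-0.87846008 -0.47777006 -0.00660657]
 [-0.30667908  0.57437575 -0.75897328]
 [ 0.36640936 -0.66470164 -0.65108825]] [ 369.53623027  317.17549782 1084.89449378]
top [[460.14970017   0.         309.38199676]
 [  0.         460.14970017 198.8760984 ]
 [  0.           0.           1.        ]] [[ 8.18422045e-03 -9.99965066e-01  1.69845192e-03]
 [-9.76604104e-01 -8.35800316e-03 -2.14882684e-01]
 [ 2.14889373e-01  9.99321393e-05 -9.76638391e-01]] [-106.80030129  475.54203951 1394.40039141]
```

View pics/scene0.png

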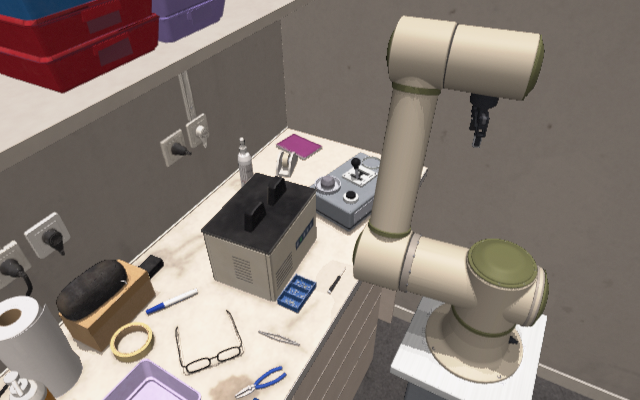

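View pics/top0.png

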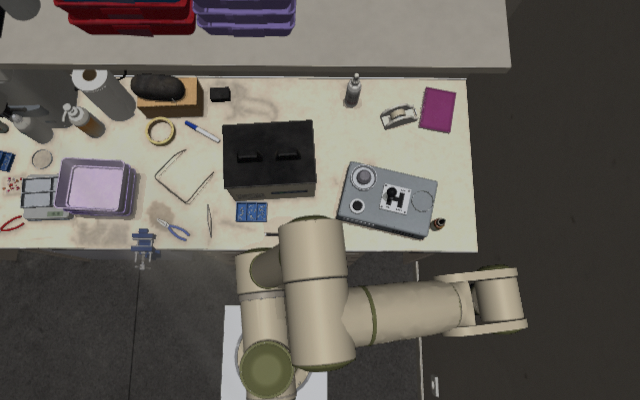

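```bash
cat > h.py <<'E'
import numpy as np,cv2
from rig import ctrl,vision
def cam(n):
    if n=="wrist":
        s=ctrl.sense(); c=vision.capture(n)
        w,x,y,z=s["ee_rot"]
        from scipy.spatial.transform import Rotation as Ro
        T=np.eye(4);T[:3,:3]=Ro.from_quat([x,y,z,w]).as_matrix();T[:3,3]=s["eef_pos"]
        W=np.linalg.inv(T@np.array(c["hand_eye"]))
        c["R"]=W[:3,:3];c["t"]=W[:3,3]
    return c
def save(n,f,box=None,k=1):
    c=cam(n);np.savez(f"pics/{f}.npz",image=c["image"],mtx=c["mtx"],R=c["R"],t=c["t"])
    crop(f,box,k);return c
def load(f): return dict(np.load(f"pics/{f}.npz"))
def crop(f,box,k,out=None):
    im=load(f)["image"][:,:,::-1]
    if box: im=im[box[1]:box[3],box[0]:box[2]]
    cv2.imwrite(f"pics/{out or f}.png",cv2.resize(im,None,fx=k,fy=k,interpolation=cv2.INTER_CUBIC))
def proj(c,X):
    p=(np.atleast_2d(X)@c["R"].T+c["t"])@c["mtx"].T
    return p[:,:2]/p[:,2:]
def onz(c,uv,z):
    d=c["R"].T@np.linalg.inv(c["mtx"])@[uv[0],uv[1],1.]
    o=-c["R"].T@c["t"]
    return o+d*(z-o[2])/d[2]
def tri(cs,uvs):
    A=[];b=[]
    for c,uv in zip(cs,uvs):
        d=c["R"].T@np.linalg.inv(c["mtx"])@[uv[0],uv[1],1.];d/=np.linalg.norm(d)
        o=-c["R"].T@c["t"];P=np.eye(3)-np.outer(d,d);A.append(P);b.append(P@o)
    return np.linalg.lstsq(np.vstack(A),np.hstack(b),rcond=None)[0]
E
python3 - <<'E'
from h import *
save("top","t1",(325,150,455,250),6)
save("scene","s1",(300,130,440,235),5.5)
E
```

```text
Traceback (most recent call last):
  File "h.py", line 13, in save
    c=cam(n);np.savez(f"pics/{f}.npz",image=c["image"],mtx=c["mtx"],R=c["R"],t=c["t"])
  File "h.py", line 11, in cam
    return c
           ^
UnboundLocalError: cannot access local variable 'c' where it is not associated with a value
```

```bash
sed -i 's/^def cam(n):/def cam(n):\n    c=None if n=="wrist" else vision.capture(n)/' h.py
python3 - <<'E'
from h import *
save("top","t1",(325,150,455,250),6)
save("scene","s1",(300,130,440,235),5.5)
E
```

```text
(no output)
```

View pics/t1.png

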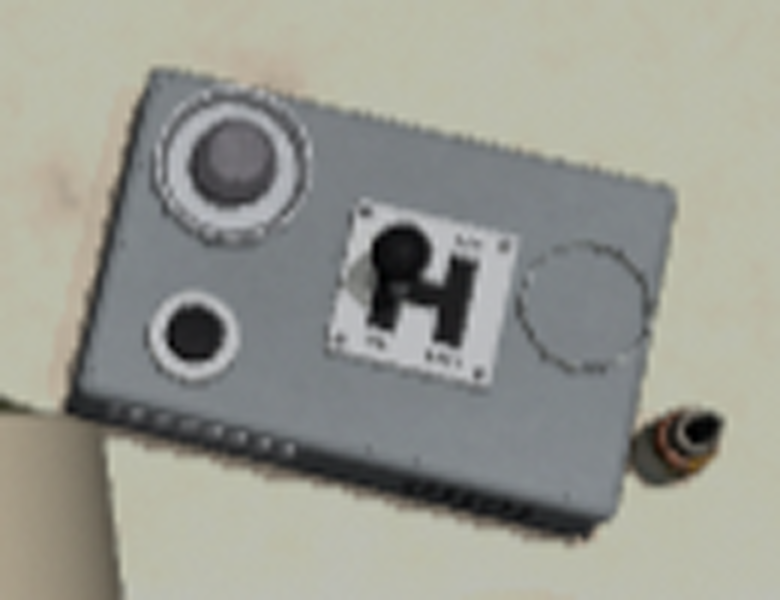

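View pics/s1.png

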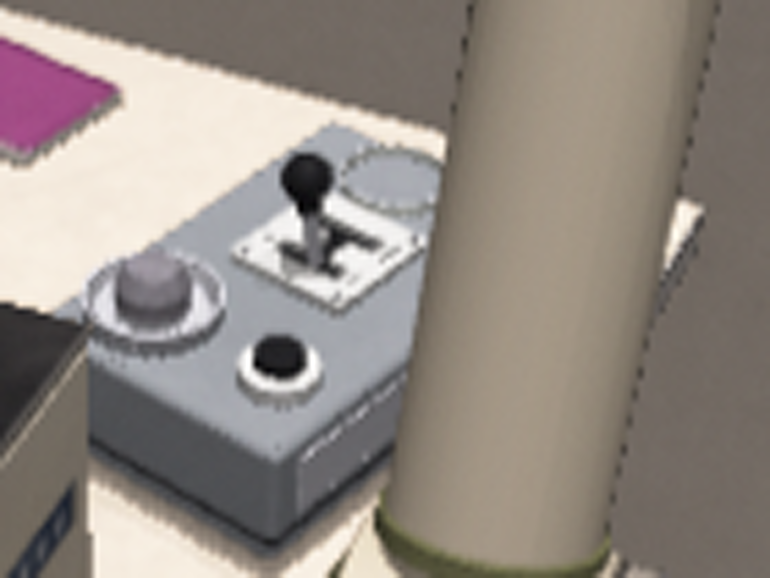

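```bash
cat > fit.py <<'E'
from h import *
from scipy.optimize import least_squares
t=load("t1");s=load("s1")
def T(p): return (np.array(p,float)+.5)/6-.5+[325,150]
def S(p): return (np.array(p,float)+.5)/5.5-.5+[300,130]
# polisher frame pts
g=np.array([0,-20,96])
P={}
obs=[("t",g+[40,42,0],T((352,200))),("t",g+[40,-42,0],T((522,238))),("t",g+[-40,-42,0],T((490,386))),("t",g+[-40,42,0],T((324,347))),
("t",np.array([90,140,88]),T((150,67))),("t",np.array([90,-140,88]),T((678,189))),("t",np.array([-90,-140,88]),T((605,522))),("t",np.array([-90,140,88]),T((78,392))),
("s",g+[-40,42,0],S((342,314))),("s",g+[40,42,0],S((230,249))),("s",np.array([-90,140,88]),S((277,455))),
("s",np.array([42,88,124]),None)]
obs=[o for o in obs if o[2] is not None]
C={"t":t,"s":s}
def W(q,X):
    c,si=np.cos(q[2]),np.sin(q[2]);R=np.array([[c,-si,0],[si,c,0],[0,0,1]])
    return np.atleast_2d(X)@R.T+[q[0],q[1],0]
def f(q): return np.hstack([proj(C[n],W(q,X))[0]-uv for n,X,uv in obs])
r=least_squares(f,[500,-260,-.2]);q=r.x
if __name__=="__main__":
    print(q,np.degrees(q[2]));print(f(q).reshape(-1,2).round(1))
    k=tri([t,s],[T((400,252)),S((307,178))]);print("knob",k)
    print("knob top@155",onz(t,T((400,252)),155))
    b=tri([t,s],[T((195,332)),S((279,356))]);print("button",b)
    c,si=np.cos(q[2]),np.sin(q[2]);R=np.array([[c,-si,0],[si,c,0],[0,0,1]])
    for n,p in(("knob",k),("button",b)): print(n,"pol",(p-[q[0],q[1],0])@R)
    v=(k-[q[0],q[1],0])@R-[0,-20,20];print("tilt cross",np.arctan2(-v[1],v[2]),"fore",np.arctan2(v[0],v[2]),np.linalg.norm(v))
    print("gate",W(q,g))
    l=onz(t,T((585,307)),97);print("lens",l)
    bo=onz(t,T((700,428)),102);print("bottle",bo,(bo-[q[0],q[1],0])@R)
E
python3 fit.py
```

```text
[ 4.74675662e+02 -3.42884082e+02 -2.34693437e-01] -13.446943432145963
[[ 0.6  0. ]
 [-0.9  0.1]
 [-0.7  0.4]
 [-0.2  0.3]
 [ 0.1 -1.1]
 [ 0.5 -0.5]
 [ 1.7  0.2]
 [-1.  -0.1]
 [-0.1 -1.2]
 [ 0.4  0.4]
 [ 0.1  1. ]]
knob [ 478.5680464  -342.26356708  153.10994142]
knob top@155 [ 477.5940497  -342.04710204  155.        ]
button [ 448.07474614 -246.74907986  104.36694844]
knob pol [  3.6413794    1.50865781 153.10994142]
button pol [-48.22736861  87.31362042 104.36694844]
tilt cross -0.16020095949289972 fore 0.02734935807811423 134.88564975363212
gate [[ 470.02476561 -362.33579561   96.        ]]
lens [ 463.56984754 -445.56304876   97.        ]
bottle [ 401.03418184 -499.0988314   102.        ] [ -35.29571561 -169.05717382  102.        ]
```

```bash
cat > st.py <<'E'
from h import *
from fit import q
from scipy.spatial.transform import Rotation as Ro
def st():
    s=ctrl.sense();w,x,y,z=s["ee_rot"];R=Ro.from_quat([x,y,z,w]).as_matrix()
    c,si=np.cos(q[2]),np.sin(q[2]);Rp=np.array([[c,-si,0],[si,c,0],[0,0,1]])
    p=s["eef_pos"];pp=(p-[q[0],q[1],0])@Rp
    return s,R,Rp,p,pp
def target(ppol,yaxis_pol=None):
    s,R,Rp,p,pp=st()
    dw=Rp@(np.array(ppol)-pp)
    d=R.T@dw
    return d/1000
if __name__=="__main__":
    import sys
    s,R,Rp,p,pp=st()
    print("t",s["time_s"],"tcp",p.round(1),"pol",pp.round(1),"F",s["force"].round(2),"grip",round(s["grip_width"],3),"j",s["joints"].round(3))
    print("tool axes in pol (cols)\n",(Rp.T@R).round(3))
    # rotvec in tool frame to make x down and z along given
    Rt=Rp@np.array([[0,0,1],[0,1,0],[-1,0,0]],float)  # x down, y=pol y, z=pol x
    for k in range(4):
        Rk=Rt@Ro.from_rotvec([k*np.pi/2,0,0]).as_matrix()
        print(k,"turn",Ro.from_matrix(R.T@Rk).as_rotvec().round(4))
    if len(sys.argv)>3:
        print("shift(tool m)",target([float(a) for a in sys.argv[1:4]]).round(4))
E
python3 st.py 0 -20 239
```

```text
t 0.2 tcp [ 172.  -495.9  238.9] pol [-258.8 -219.2  238.9] F [ 0.06 -0.37 -0.03] grip 0.993 j [-1.46   0.313  1.498 -0.     1.331 -0.223]
tool axes in pol (cols)
 [[-0.     0.538 -0.843]
 [ 0.001 -0.843 -0.538]
 [-1.    -0.001 -0.   ]]
0 turn [-2.5732e+00 -1.1000e-03  1.0000e-04]
1 turn [-1.0024e+00 -6.0000e-04  7.0000e-04]
2 turn [5.684e-01 1.000e-04 8.000e-04]
3 turn [2.1392e+00 8.0000e-04 7.0000e-04]
shift(tool m) [ 0.     -0.0285 -0.3254]
```

```bash
python3 -m jog '[[[0,0,0,0.142,0,0],[0,0,0,0.142,0,0],[0,0,0,0.142,0,0],[0,0,0,0.142,0,0],[0,-0.04,-0.03,0,0,0],[0,-0.04,-0.03,0,0,0],[0,-0.04,-0.03,0,0,0],[0,-0.04,-0.03,0,0,0],[0,-0.04,-0.03,0,0,0],[0,-0.04,-0.03,0,0,0],[0,0,0,0,0,0]]]' 255 20; python3 - <<'E'
from h import *
c=save("wrist","w1")
E
python3 st.py -10 45 239
```

```text
time_s: 1.58
eef_pos: [404.4, -302.4, 239.2]
ee_rot: [-0.081, 0.702, -0.081, -0.702]
force: [-1.0, -0.1, -0.3]
grip_width: -0.001
t 1.625 tcp [ 403.3 -303.6  239.1] pol [-78.5  21.6 239.1] F [-0.33  0.3  -0.06] grip -0.002 j [-0.878  0.269  1.557 -0.     1.316  0.925]
tool axes in pol (cols)
 [[-0.     0.003 -1.   ]
 [ 0.    -1.    -0.003]
 [-1.    -0.     0.   ]]
0 turn [-3.1386e+00 -1.0000e-04  7.0000e-04]
1 turn [-1.5678e+00  3.0000e-04  4.0000e-04]
2 turn [0.003  0.0004 0.0001]
3 turn [ 1.5738e+00  4.0000e-04 -3.0000e-04]
shift(tool m) [ 0.0001 -0.0231 -0.0686]
```

View pics/w1.png

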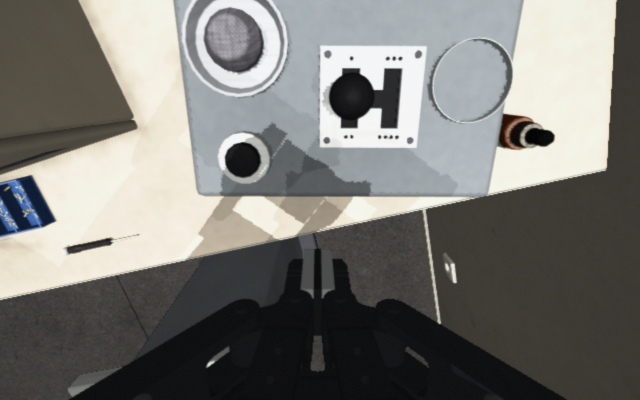

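```bash
python3 - <<'E'
from fit import *
import fit
w=load("w1");C["w"]=w
g=np.array([0,-20,96])
wo=[("w",g+[40,42,0],np.array([320,46.])),("w",g+[40,-42,0],np.array([426,45.])),("w",g+[-40,-42,0],np.array([418,148.])),("w",g+[-40,42,0],np.array([321,148.])),
("w",np.array([-90,140,88]),np.array([197,194.])),("w",np.array([-90,-140,88]),np.array([489,195.]))]
o0=list(obs)
obs[:]=wo
r=least_squares(f,q);print(r.x,f(r.x).reshape(-1,2).round(1).tolist())
obs[:]=o0+wo
r=least_squares(f,q);Q=r.x;print(Q,f(Q).reshape(-1,2).round(1).tolist())
c,si=np.cos(Q[2]),np.sin(Q[2]);R=np.array([[c,-si,0],[si,c,0],[0,0,1]])
k=tri([t,s,w],[T((400,252)),S((307,178)),np.array([351,95.])])
b=tri([t,s,w],[T((195,332)),S((279,356)),np.array([242,160.])])
b2=tri([t,w],[T((195,332)),np.array([242,160.])])
for n,p in(("knob",k),("button",b),("b2",b2)): print(n,p,"pol",(p-[Q[0],Q[1],0])@R)
v=(k-[Q[0],Q[1],0])@R-[0,-20,20];print("tilt cross",np.arctan2(-v[1],v[2]),"fore",np.arctan2(v[0],v[2]),np.linalg.norm(v))
E
python3 - <<'E'
import sys;sys.path.insert(0,'.')
from h import *
crop("w1",(180,20,560,200),2.1,"w1c")
E
```

```text
[ 4.76147619e+02 -3.44495295e+02 -2.32377837e-01] [[0.6, -1.3], [1.0, -0.2], [-1.3, -1.7], [-0.9, -1.8], [-2.1, 3.6], [2.5, 3.2]]
[ 4.76002949e+02 -3.44333433e+02 -2.32170604e-01] [[1.0, -0.4], [-0.5, -0.4], [-0.2, -0.1], [0.3, -0.1], [0.5, -1.4], [0.8, -1.0], [2.3, -0.3], [-0.5, -0.4], [-0.3, -1.6], [0.2, 0.0], [0.1, 0.6], [0.4, -1.1], [0.8, 0.0], [-1.4, -1.5], [-1.0, -1.6], [-2.2, 3.8], [2.4, 3.3]]
knob [ 478.96285127 -342.73794556  152.53861418] pol [  2.5133797    2.23372462 152.53861418]
button [ 447.77706605 -246.51306962  104.82151777] pol [-49.97609055  88.70126456 104.82151777]
b2 [ 447.37809223 -246.7080741   105.22131653] pol [-50.31949093  88.41969214 105.22131653]
tilt cross -0.1662052765063554 fore 0.018961104275635656 134.41406115580926
```

View pics/w1c.png

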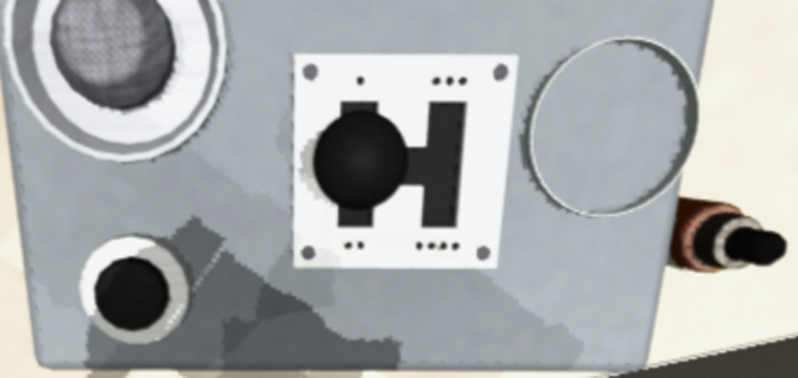

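```bash
sed -i 's/^r=least_squares(f,\[500.*$/q=np.array([475.6,-344,-.2325])/' fit.py; python3 st.py 2 48 154 | grep -E "tcp|shift|2 turn"
```

```text
t 1.625 tcp [ 403.3 -303.6  239.1] pol [-79.6  22.7 239.1] F [-0.33  0.3  -0.06] grip -0.002 j [-0.878  0.269  1.557 -0.     1.316  0.925]
2 turn [0.0008 0.0004 0.0001]
shift(tool m) [ 0.0851 -0.0252 -0.0817]
```

```bash
python3 -m jog '[[[0,-0.0126,-0.0272,0,0,0],[0,-0.0126,-0.0272,0,0,0],[0,0,-0.0272,0,0,0],[0.0283,0,0,0,0,0],[0.0283,0,0,0,0,0],[0.0283,0,0,0,0,0],[0,0,0,0,0,0],[0,0,0,0,0,0]]]'; python3 - <<'E'
from h import *
c=save("wrist","w2")
c=save("top","t2",(325,150,455,250),6)
E
python3 st.py 2 48 154 | grep -E "tcp|shift|2 turn"
```

```text
time_s: 2.62
eef_pos: [488.0, -299.7, 155.6]
ee_rot: [-0.083, 0.703, -0.083, -0.702]
force: [-0.3, 0.8, 0.1]
grip_width: -0.001
t 2.725 tcp [ 488.2 -299.5  155.8] pol [  2.   46.2 155.8] F [-0.26  0.45 -0.42] grip -0.005 j [-0.755  0.49   1.466 -0.     1.183  1.051]
2 turn [-0.0021 -0.0019 -0.0012]
shift(tool m) [ 0.0018 -0.0018  0.    ]
```

View pics/w2.png

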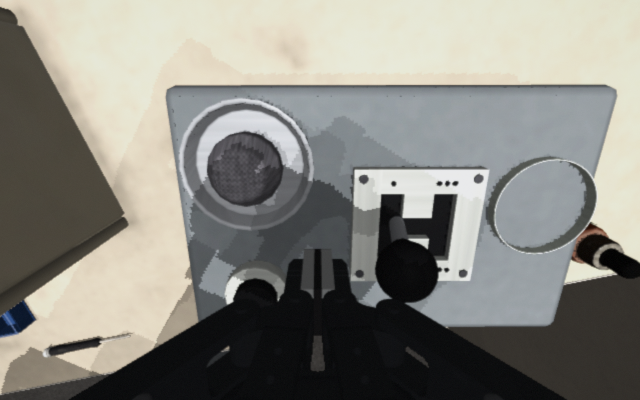

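View pics/t2.png

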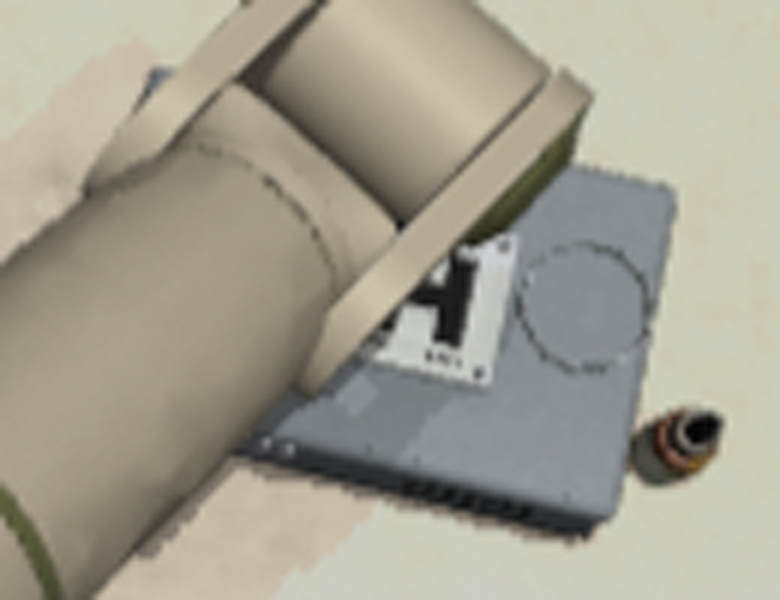

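```bash
cat > knob.py <<'E'
from h import *
from fit import q
import sys
# knob position from wrist px: intersect with sphere radius 135 about pivot
def knob(c,uv):
    cc,si=np.cos(q[2]),np.sin(q[2]);Rp=np.array([[cc,-si,0],[si,cc,0],[0,0,1]])
    d=Rp.T@(c["R"].T@np.linalg.inv(c["mtx"])@[uv[0],uv[1],1.]);d/=np.linalg.norm(d)
    o=Rp.T@(-c["R"].T@c["t"]-[q[0],q[1],0])-[0,-20,20]
    b=o@d;D=b*b-(o@o-135**2)
    v=o+d*(-b-np.sqrt(max(D,0)))
    return v+[0,-20,20],np.arctan2(-v[1],v[2]),np.arctan2(v[0],v[2])
if __name__=="__main__":
    c=load(sys.argv[1]);print(knob(c,(float(sys.argv[2]),float(sys.argv[3]))))
E
python3 knob.py w2 406 271;python3 knob.py w1 351 95
python3 - <<'E'
from h import *
from st import *
s,R,Rp,p,pp=st();w=load("w2")
for o in ([8,0,0],[8,7.5,0],[8,15,0],[8,0,11],[8,0,-11],[0,0,-11],[-11,0,-11]): print(o,proj(w,p+R@np.array(o,float)))
crop("w2",(250,200,480,340),3.4,"w2c")
E
```

```text
(array([  2.51527286,   2.09121501, 153.15649298]), np.float64(-0.16440667936190895), np.float64(0.018887353549756812))
(array([  3.3862646 ,   1.94313115, 153.16167695]), np.float64(-0.16331792555586602), np.float64(0.025424243843973453))
[8, 0, 0] [[316.0970081  266.46324823]]
[8, 7.5, 0] [[330.87952795 266.45618537]]
[8, 15, 0] [[345.66458611 266.4491213 ]]
[8, 0, 11] [[316.15128064 285.13573919]]
[8, 0, -11] [[316.04030798 246.9555519 ]]
[0, 0, -11] [[315.9552776  254.74677206]]
[-11, 0, -11] [[315.82334848 266.83526137]]
```

View pics/w2c.png

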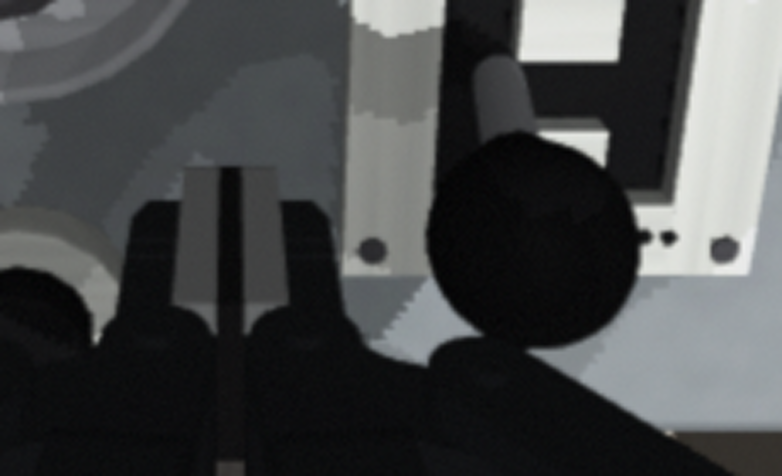

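```bash
python3 -m jog '[[[0.002,0.004,0,0,0,0],[0,0.005,0,0,0,0],[0,0.005,0,0,0,0],[0,0.004,0,0,0,0],[0,0.004,0,0,0,0],[0,0.004,0,0,0,0],[0,0.004,0,0,0,0],[0,0.004,0,0,0,0]]]'; python3 - <<'E'
from h import *
c=save("wrist","w3")
E
python3 st.py 2 -21 154 | grep -E "tcp|shift|2 turn"
```

```text
time_s: 3.72
eef_pos: [480.0, -332.1, 152.3]
ee_rot: [0.083, -0.702, 0.083, 0.702]
force: [0.7, 0.8, 2.5]
grip_width: 0.001
t 3.775 tcp [ 479.9 -332.5  152.3] pol [  1.5  12.1 152.3] F [-0.25  1.24  2.05] grip 0.0 j [-0.806  0.518  1.432 -0.     1.192  0.999]
2 turn [-0.0021  0.0001 -0.0002]
shift(tool m) [-0.0017  0.0331 -0.0005]
```

View pics/w3.png

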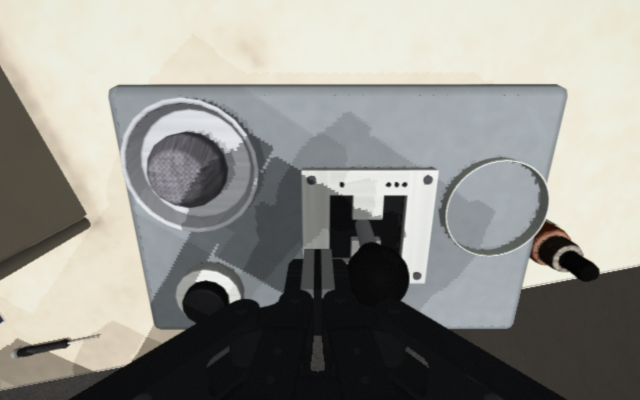

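```bash
python3 knob.py w3 379 272; python3 -m jog '[[[-0.001,0.004,0,0,0,0],[0,0.004,0,0,0,0],[0,0.004,0,0,0,0],[0,0.004,0,0,0,0],[0,0.004,0,0,0,0],[0,0.004,0,0,0,0],[0,0.003,0,0,0,0],[0,0.002,0,0,0,0],[0,0,0,0,0,0]]]'; python3 - <<'E'
from h import *
c=save("wrist","w4")
E
python3 st.py 2 -21 154 | grep -E "tcp|shift|2 turn"
```

```text
(array([  4.81573169, -16.87885756, 154.87797151]), np.float64(-0.023136361514117514), np.float64(0.035689199908788966))
time_s: 4.9
eef_pos: [473.3, -360.2, 153.3]
ee_rot: [0.083, -0.702, 0.083, 0.702]
force: [-0.4, -0.5, -0.8]
grip_width: 0.0
t 4.95 tcp [ 473.3 -360.2  153.3] pol [  1.5 -16.3 153.3] F [ 0.69 -0.41  0.42] grip -0.002 j [-0.847  0.539  1.394 -0.     1.209  0.958]
2 turn [-0.0017  0.0001 -0.0002]
shift(tool m) [-0.0007  0.0047 -0.0005]
```

View pics/w4.png

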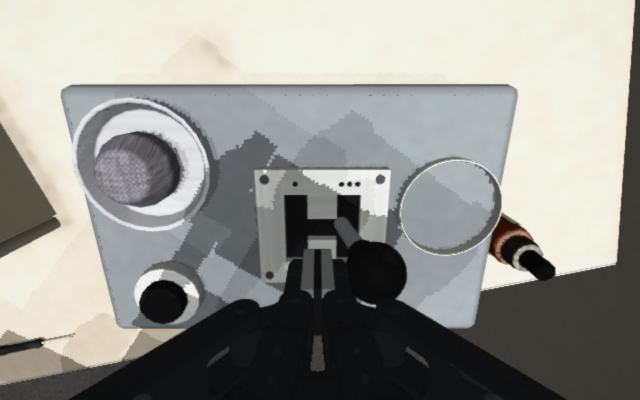

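```bash
python3 knob.py w4 377 272; python3 - <<'E'
from h import *
crop("w4",(230,150,440,320),3.5,"w4c")
E
```

```text
(array([  2.73691582, -45.52520799, 152.53668567]), np.float64(0.1902602783231389), np.float64(0.02064731635789233))
```

View pics/w4c.png

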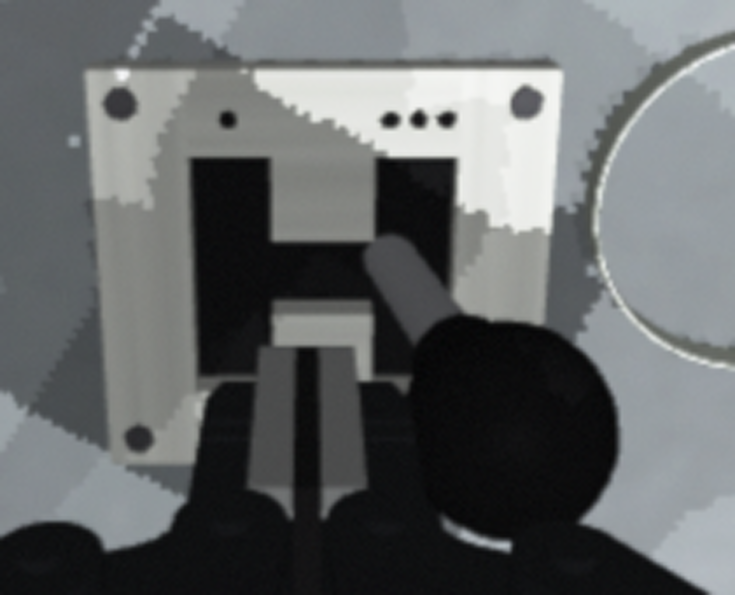

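```bash
python3 -m jog '[[[0,0.003,0,0,0,0],[0,0.003,0,0,0,0],[0,0,0,0,0,0]]]'; python3 - <<'E'
from h import *
c=save("wrist","w5")
crop("w5",(230,150,440,320),3.5,"w5")
E
python3 st.py 2 -21 154 | grep -E "tcp|shift|2 turn"
```

```text
time_s: 5.32
eef_pos: [471.9, -366.2, 153.4]
ee_rot: [0.083, -0.702, 0.083, 0.702]
force: [1.3, 0.6, -0.6]
grip_width: 0.002
t 5.375 tcp [ 471.9 -366.2  153.4] pol [  1.5 -22.4 153.4] F [-0.33  0.03  0.6 ] grip -0.003 j [-0.856  0.544  1.385 -0.     1.212  0.95 ]
2 turn [-0.0019 -0.0002 -0.0005]
shift(tool m) [-0.0006 -0.0014 -0.0005]
```

View pics/w5.png

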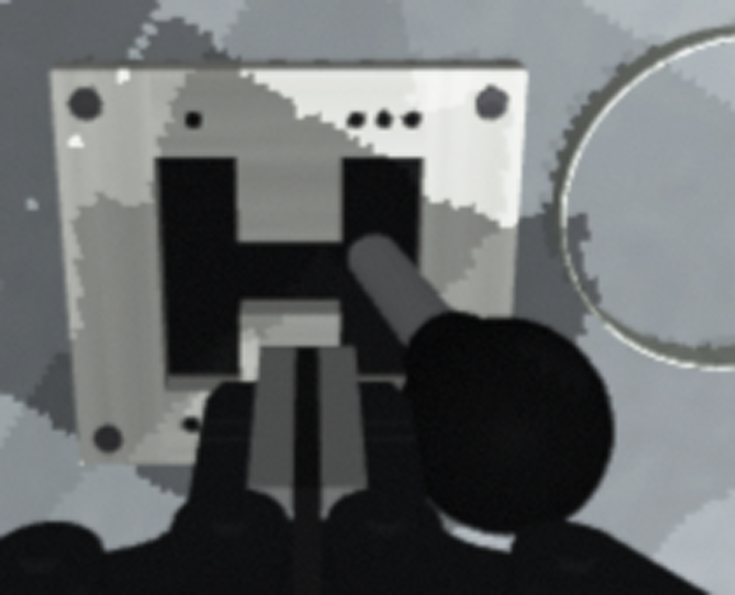

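```bash
python3 knob.py w5 375.3 271.4
```

```text
(array([  2.2942457 , -51.15023238, 151.33696913]), np.float64(0.2328749190966679), np.float64(0.017466615813908307))
```

```bash
python3 -m jog '[[[0,-0.008,0,0,0,0],[0,-0.002,0.01,0,0,0],[0.003,0,0.015,0,0,0],[0,0,0.015,0,0,0],[0,0.013,0,0,0,0],[0,0.013,0,0,0,0],[0,0.013,0,0,0,0],[0,0,0,0,0,0],[0,0,0,0,0,0]]]'; python3 - <<'E'
from h import *
c=save("wrist","w6")
E
python3 st.py -24 -51 150 | grep -E "tcp|shift|2 turn"
```

```text
time_s: 6.5
eef_pos: [426.4, -384.7, 150.2]
ee_rot: [0.083, -0.702, 0.082, 0.702]
force: [1.2, 0.9, 0.3]
grip_width: 0.001
t 6.55 tcp [ 426.5 -384.5  150.3] pol [-38.5 -50.8 150.3] F [ 0.27  0.52 -0.1 ] grip 0.003 j [-0.938  0.5    1.465  0.     1.176  0.867]
2 turn [-0.0014  0.0002  0.0003]
shift(tool m) [ 0.0002  0.0002 -0.0145]
```

View pics/w6.png

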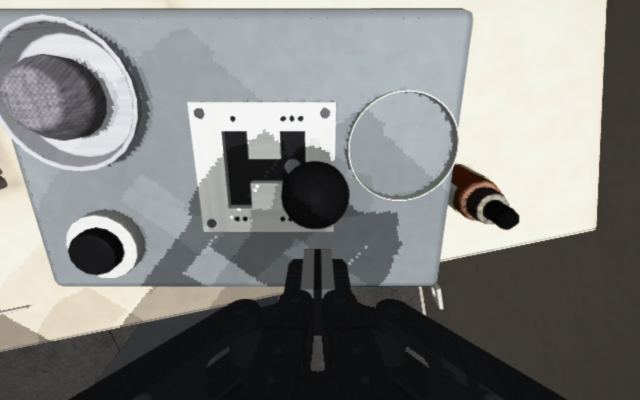

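```bash
python3 knob.py w6 315.5 195; python3 -m jog '[[[0,0,-0.005,0,0,0],[0,0,-0.005,0,0,0],[0,0,-0.004,0,0,0],[0,0,-0.003,0,0,0],[0,0,-0.003,0,0,0],[0,0,-0.003,0,0,0],[0,0,-0.003,0,0,0],[0,0,-0.003,0,0,0],[0,0,0,0,0,0]]]'; python3 - <<'E'
from h import *
c=save("wrist","w7")
E
python3 st.py 7 -51 150 | grep -E "tcp|shift|2 turn"
```

```text
(array([  2.68913271, -50.55829366, 151.46847247]), np.float64(0.2283828402455985), np.float64(0.020451730534018546))
time_s: 7.68
eef_pos: [454.8, -391.6, 150.3]
ee_rot: [-0.083, 0.702, -0.083, -0.702]
force: [-1.2, 0.1, -0.0]
grip_width: 0.002
t 7.725 tcp [ 454.7 -391.6  150.3] pol [ -9.4 -51.1 150.3] F [-0.31  0.78  1.38] grip -0.001 j [-0.906  0.553  1.379  0.     1.209  0.899]
2 turn [-0.0016 -0.0001  0.    ]
shift(tool m) [ 0.0003 -0.0001 -0.0164]
```

View pics/w7.png

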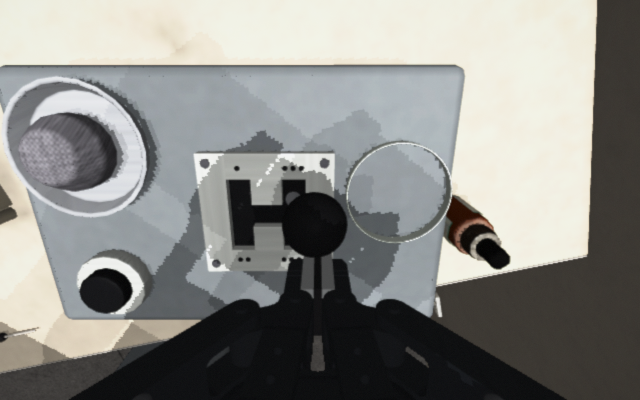

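```bash
python3 knob.py w7 314.5 223; python3 -m jog '[[[0,0,-0.003,0,0,0],[0,0,-0.003,0,0,0],[0,0,-0.003,0,0,0],[0,0,-0.003,0,0,0],[0,0,-0.002,0,0,0],[0,0,0,0,0,0]]]'; python3 - <<'E'
from h import *
c=save("wrist","w8")
crop("w8",(180,120,460,320),2.8)
E
python3 st.py 7 -51 150 | grep -E "tcp|shift|2 turn"
```

```text
(array([ 18.02269611, -50.19346181, 150.3400832 ]), np.float64(0.2276362443314269), np.float64(0.13740310843521805))
time_s: 8.48
eef_pos: [468.3, -394.8, 150.3]
ee_rot: [-0.083, 0.702, -0.083, -0.702]
force: [-1.1, 0.0, -0.9]
grip_width: 0.0
t 8.525 tcp [ 468.2 -394.8  150.4] pol [  4.6 -51.2 150.4] F [-1.74  0.05 -0.82] grip 0.002 j [-0.892  0.579  1.336  0.     1.226  0.913]
2 turn [-0.0017 -0.0002 -0.0001]
shift(tool m) [ 0.0004 -0.0002 -0.0024]
```

```bash
python3 -m jog '[[[0,0,-0.001,0,0,0],[0,0,-0.0005,0,0,0],[0,0,0,0,0,0]]]'; python3 - <<'E'
from h import *
c=save("wrist","w9")
crop("w9",(180,120,460,320),2.8)
E
python3 st.py 7 -51 150 | grep -E "tcp|shift|2 turn"
```

```text
time_s: 8.9
eef_pos: [469.4, -395.1, 150.3]
ee_rot: [0.083, -0.702, 0.083, 0.703]
force: [-4.1, 1.2, -1.3]
grip_width: -0.001
t 8.95 tcp [ 469.4 -395.1  150.3] pol [  5.7 -51.1 150.3] F [-3.2   1.02 -1.62] grip -0.002 j [-0.89   0.582  1.331 -0.     1.229  0.915]
2 turn [-0.0017  0.0007  0.0002]
shift(tool m) [ 0.0003 -0.0002 -0.0013]
```

View pics/w9.png

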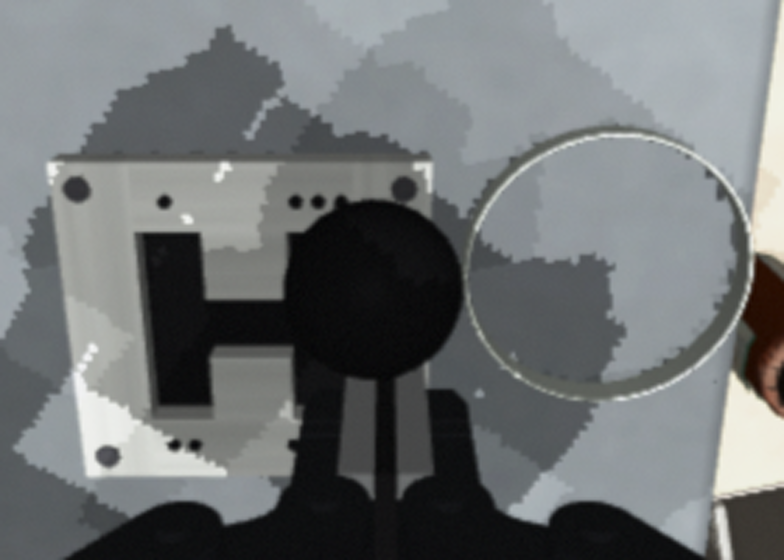

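```bash
python3 knob.py w9 313.9 222.9; python3 -m jog '[[[0,0,-0.001,0,0,0],[0,0,-0.0005,0,0,0],[0,0,0,0,0,0]]]'; python3 st.py 7 -51 150 | grep -E "tcp|shift"
```

```text
(array([ 32.02812095, -49.91585663, 147.68806127]), np.float64(0.230137681085099), np.float64(0.24576060456789053))
time_s: 9.32
eef_pos: [470.2, -395.3, 150.2]
ee_rot: [0.083, -0.701, 0.082, 0.703]
force: [-8.3, 2.4, 0.7]
grip_width: -0.004
t 9.325 tcp [ 470.2 -395.3  150.2] pol [  6.6 -51.1 150.2] F [-8.25  2.44  0.68] grip -0.004 j [-8.890e-01  5.850e-01  1.327e+00 -1.000e-03  1.232e+00  9.160e-01]
shift(tool m) [ 0.0002 -0.0001 -0.0004]
```

```bash
python3 -m jog '[[[0,0,-0.001,0,0,0],[0,0,0,0,0,0]]]'; python3 - <<'E'
from h import *
c=save("wrist","w10")
crop("w10",(180,120,460,320),2.8)
c=save("scene","s10",(300,130,440,235),5.5)
E
python3 st.py 7 -51 150 | grep -E "tcp|shift"
```

```text
time_s: 9.57
eef_pos: [470.6, -395.4, 150.1]
ee_rot: [0.083, -0.701, 0.082, 0.704]
force: [-11.9, 3.7, 1.5]
grip_width: 0.002
t 9.675 tcp [ 470.6 -395.4  150.1] pol [  7.  -51.1 150.1] F [-11.72   3.06   1.11] grip 0.001 j [-0.888  0.587  1.325 -0.002  1.235  0.917]
shift(tool m) [ 0.0001 -0.0001 -0.    ]
```

View pics/w10.png

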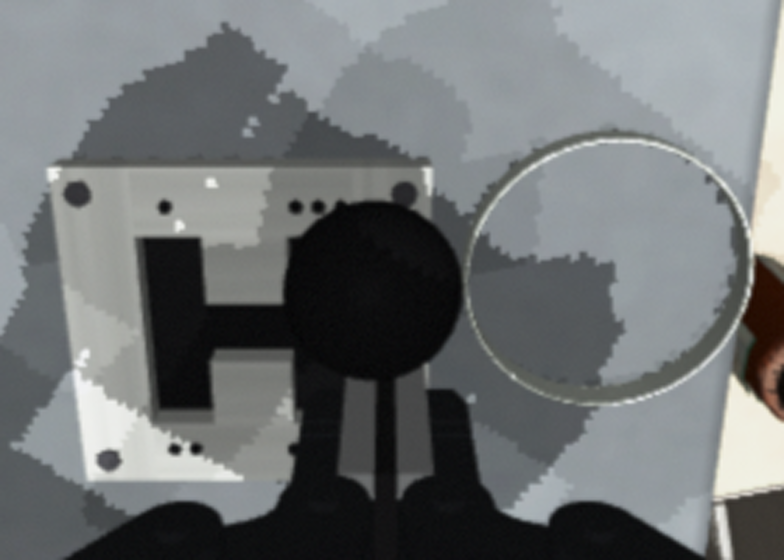

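View pics/s10.png

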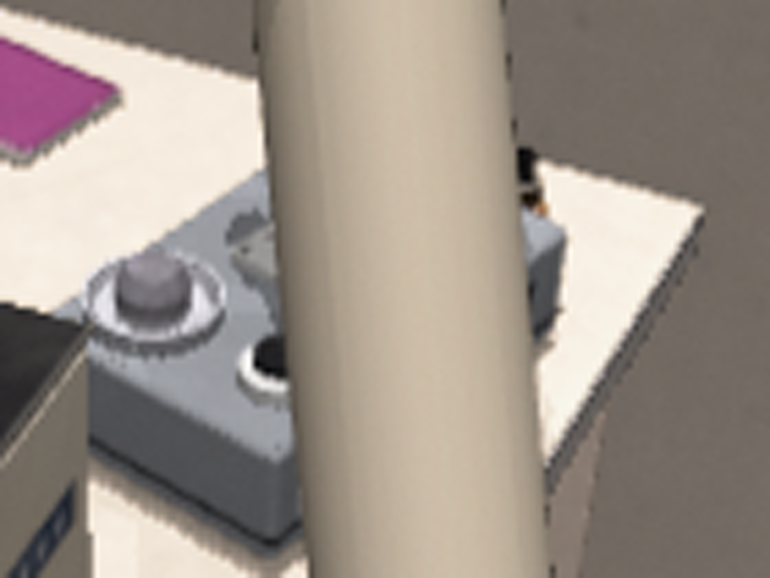

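```bash
python3 knob.py w10 313.9 223.4; python3 -m jog '[[[0,0,0.005,0,0,0],[0,0,0.01,0,0,0],[0,0,0.012,0,0,0],[0,0,0.013,0,0,0],[-0.02,0,0,0,0,0],[-0.02,0,0,0,0,0],[0,0,0,0,0,0],[0,0,0,0,0,0]]]'; python3 - <<'E'
from h import *
c=save("wrist","w11")
E
python3 st.py -49.5 88.5 160 | grep -E "tcp|shift|2 turn"
```

```text
(array([ 33.02186284, -49.90706038, 147.43674633]), np.float64(0.23051020874408765), np.float64(0.25354693531046313))
time_s: 10.68
eef_pos: [432.8, -386.1, 189.5]
ee_rot: [0.083, -0.702, 0.082, 0.702]
force: [-0.4, 0.0, -0.0]
grip_width: 0.004
t 10.725 tcp [ 432.8 -386.1  189.4] pol [-31.9 -50.9 189.4] F [-0.34 -0.54  0.2 ] grip 0.0 j [-0.93   0.474  1.397  0.     1.271  0.875]
2 turn [-0.0017  0.0011  0.0009]
shift(tool m) [ 0.0296 -0.1393  0.0178]
```

View pics/w11.png

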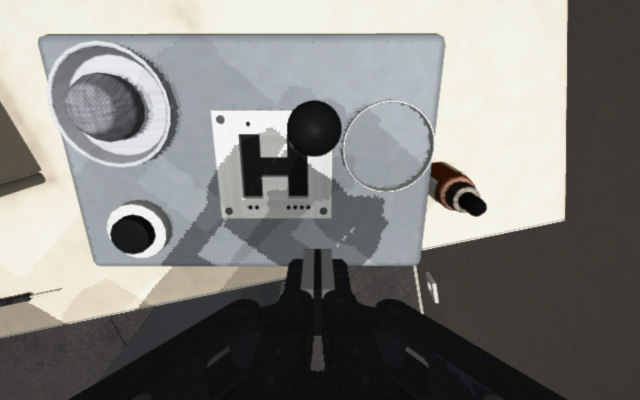

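```bash
python3 knob.py w11 314 128; python3 - <<'E'
from fit import *
w=load("w11");w1=load("w1")
crop("w11",(90,180,200,280),6,"w11b")
c,si=np.cos(q[2]),np.sin(q[2]);R=np.array([[c,-si,0],[si,c,0],[0,0,1]])
for cs,u in (([t,s,w1,w],[T((195,332)),S((279,356)),np.array([242,160.]),np.array([132,234.5])]),([w1,w],[np.array([242,160.]),np.array([132,234.5])])):
    b=tri(cs,u);print((b-[q[0],q[1],0])@R,b)
E
```

```text
(array([ 33.51180136, -49.47716233, 147.40901095]), np.float64(0.22735828527036148), np.float64(0.25719976291228624))
[-49.50247674  88.54945753 104.93499036] [ 447.83223295 -246.42719259  104.93499036]
[-49.51773746  88.49349244 105.20813999] [ 447.80448788 -246.47813562  105.20813999]
```

View pics/w11b.png

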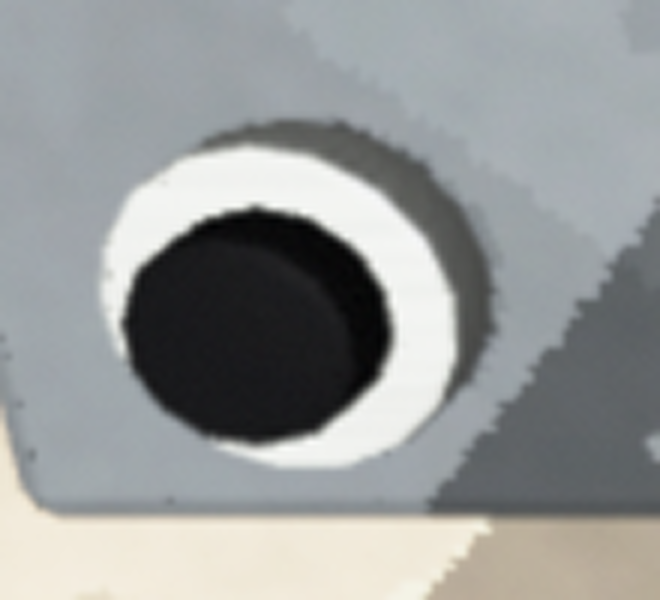

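```bash
python3 -m jog '[[[0,-0.035,0.0045,0,0,0],[0,-0.035,0.0045,0,0,0],[0,-0.035,0.0045,0,0,0],[0,-0.0343,0.0045,0,0,0],[0.02,0,0,0,0,0],[0.02,0,0,0,0,0],[0,0,0,0,0,0],[0,0,0,0,0,0]]]'; python3 - <<'E'
from h import *
c=save("wrist","w12")
E
python3 st.py -49.5 88.5 130 | grep -E "tcp|shift|2 turn"
```

```text
time_s: 11.72
eef_pos: [448.1, -247.0, 150.8]
ee_rot: [-0.083, 0.702, -0.083, -0.702]
force: [0.4, -0.6, 0.9]
grip_width: 0.0
t 11.775 tcp [ 448.2 -247.1  151. ] pol [-49.  88. 151.] F [ 0.44 -0.22  0.19] grip 0.003 j [-0.733  0.372  1.66  -0.     1.108  1.072]
2 turn [-0.0018 -0.0009 -0.0005]
shift(tool m) [ 0.021  -0.0005  0.0005]
```

View pics/w12.png

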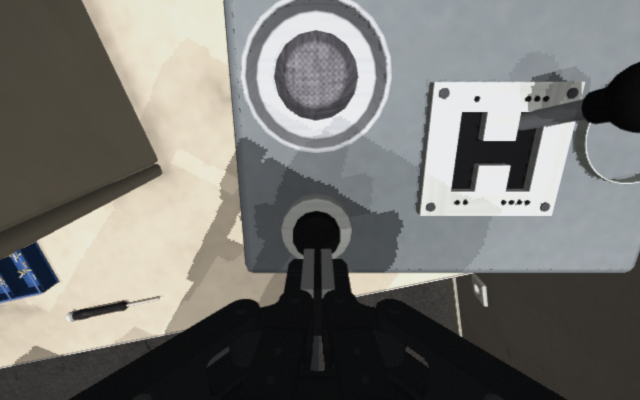

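```bash
python3 - <<'E'
from h import *
a=[]
for f,b in (("w1",(205,125,280,195)),("w11",(95,195,170,265)),("w12",(280,190,355,260))):
    im=load(f)["image"][b[1]:b[3],b[0]:b[2],::-1]
    im=cv2.resize(np.clip(im.astype(float)*4,0,255).astype('uint8'),None,fx=5,fy=5,interpolation=cv2.INTER_CUBIC)
    im=cv2.resize(im,(260,243))
    a.append(im)
cv2.imwrite("pics/b3.png",np.hstack(a))
E
```

```text
(no output)
```

View pics/b3.png

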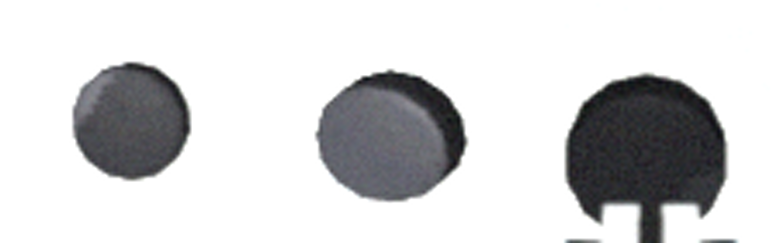

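```bash
python3 - <<'E'
from fit import *
w=load("w11");w1=load("w1");w12=load("w12")
c,si=np.cos(q[2]),np.sin(q[2]);R=np.array([[c,-si,0],[si,c,0],[0,0,1]])
U=[np.array([242.2,160.5]),np.array([130.5,236]),np.array([316.6,241])]
b=tri([w1,w,w12],U);print((b-[q[0],q[1],0])@R,b)
b=tri([w1,w],U[:2]);print((b-[q[0],q[1],0])@R,b)
for a,u in zip([w1,w,w12],U): print((onz(a,u,106)-[q[0],q[1],0])@R)
E
```

```text
[-49.75200267  87.77979961 109.04044226] [ 447.41208329 -247.11864812  109.04044226]
[-49.16515833  87.54541287 108.73230891] [ 447.92913238 -247.48194369  108.73230891]
[-50.05216078  87.99811292 106.        ]
[-50.11645865  89.51148717 106.        ]
[-52.6755941   88.24680578 106.        ]
```

```bash
python3 -m jog '[[[0.015,0,0.001,0,0,0],[0.014,0,0,0,0,0],[0.002,0,0,0,0,0],[0.002,0,0,0,0,0],[0.001,0,0,0,0,0],[0,0,0,0,0,0]]]';  python3 st.py -49.8 88 113 | grep -E "tcp|shift|2 turn"
```

```text
time_s: 12.52
eef_pos: [447.0, -246.5, 116.6]
ee_rot: [-0.083, 0.702, -0.083, -0.702]
force: [-2.1, 1.3, 2.4]
grip_width: 0.002
t 12.525 tcp [ 447.  -246.5  116.6] pol [-50.3  88.2 116.6] F [-2.09  1.27  2.43] grip 0.002 j [-0.734  0.415  1.699 -0.     1.027  1.071]
2 turn [-0.0016 -0.0001 -0.0001]
shift(tool m) [ 0.0036  0.0002 -0.0005]
```

```bash
python3 -m jog '[[[0.001,0,0,0,0,0],[0.001,0,0,0,0,0],[0.001,0,0,0,0,0],[0,0,0,0,0,0]]]'; python3 -m jog '[[[0.001,0,0,0,0,0],[0.001,0,0,0,0,0],[0,0,0,0,0,0]]]'
```

```text
time_s: 13.02
eef_pos: [447.1, -246.6, 113.5]
ee_rot: [-0.083, 0.702, -0.083, -0.702]
force: [-1.9, 1.2, 4.2]
grip_width: 0.002
time_s: 13.4
eef_pos: [447.1, -246.6, 112.0]
ee_rot: [-0.082, 0.702, -0.083, -0.702]
force: [-2.5, 1.9, 9.8]
grip_width: 0.002
```

```bash
python3 -m jog '[[[0.001,0,0,0,0,0],[0.0005,0,0,0,0,0],[0,0,0,0,0,0]]]'; python3 - <<'E'
from h import *
c=save("wrist","w13",(240,160,420,300),4)
E
python3 st.py -49.8 88 113 | grep -E "tcp"
```

```text
time_s: 13.78
eef_pos: [447.2, -246.7, 111.7]
ee_rot: [-0.082, 0.703, -0.083, -0.702]
force: [-7.1, 5.1, 22.2]
grip_width: -0.002
t 13.825 tcp [ 447.2 -246.7  111.7] pol [-50.1  88.2 111.7] F [-7.3   5.37 23.17] grip -0.002 j [-0.734  0.422  1.704 -0.     1.014  1.071]
```

View pics/w13.png

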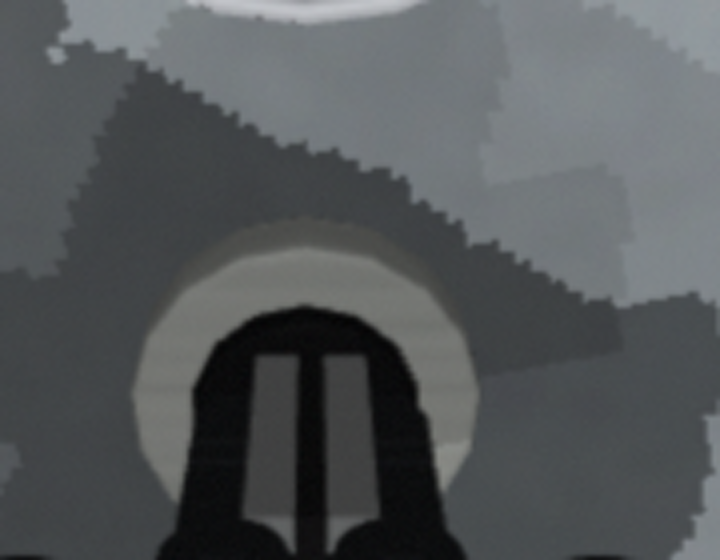

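```bash
python3 -m jog '[[[-0.003,0,0,0,0,0],[-0.005,0,0,0,0,0],[-0.015,0,0,0,0,0],[-0.03,0,0,0,0,0],[-0.03,0,0,0,0,0],[-0.02,0,0.03,0,0,0],[0,0.02,0.03,0,0,0],[0,0.03,0.03,0,0,0],[0,0,0,0,0,0],[0,0,0,0,0,0]]]'; python3 - <<'E'
from h import *
c=save("wrist","w14")
c=save("scene","s14")
c=save("top","t14")
E
python3 st.py -49.8 88 113 | grep -E "tcp"
```

```text
time_s: 15.08
eef_pos: [348.2, -274.2, 213.3]
ee_rot: [-0.083, 0.702, -0.083, -0.702]
force: [0.5, 0.0, -0.7]
grip_width: -0.001
t 15.225 tcp [ 348.5 -273.9  212.9] pol [-139.9   39.   212.9] F [-0.37 -0.05  0.45] grip -0.001 j [-0.932  0.157  1.769  0.     1.216  0.872]
```

View pics/w14.png

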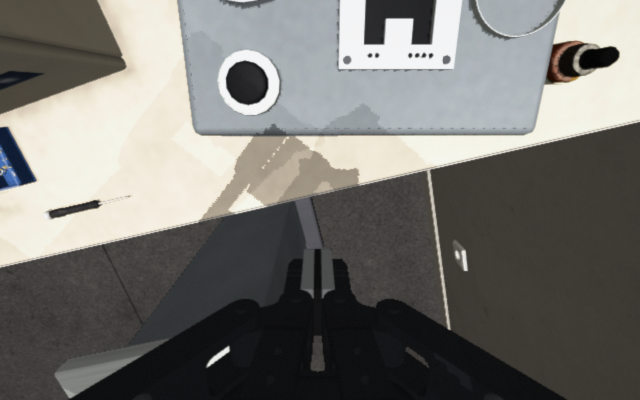

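View pics/t14.png

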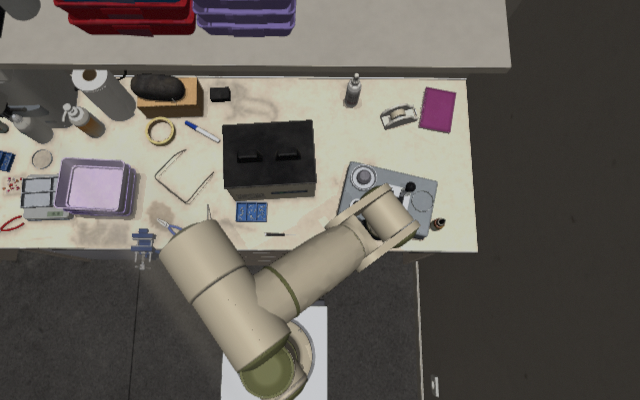

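```bash
python3 -m jog '[[[-0.005,0.04,0.01,0,0,0],[-0.005,0.04,0.01,0,0,0],[-0.005,0.04,0.01,0,0,0],[-0.005,0.04,0.01,0,0,0],[0,0.04,0.01,0,0,0],[0,0.04,0.01,0,0,0],[0,0,0,0,0,0],[0,0,0,0,0,0]]]'; python3 - <<'E'
from h import *
c=save("scene","s15",(300,130,440,235),5.5)
c=save("top","t15",(325,150,455,250),6)
E
python3 st.py -49.8 88 113 | grep -E "tcp"
```

```text
time_s: 16.23
eef_pos: [234.5, -493.2, 232.6]
ee_rot: [0.083, -0.702, 0.082, 0.702]
force: [0.3, -0.0, 0.1]
grip_width: 0.002
t 16.325 tcp [ 234.7 -493.   233. ] pol [-200.1 -200.5  233. ] F [-0.09  0.14  0.55] grip -0.0 j [-1.341  0.364  1.444  0.     1.334  0.462]
```

View pics/s15.png

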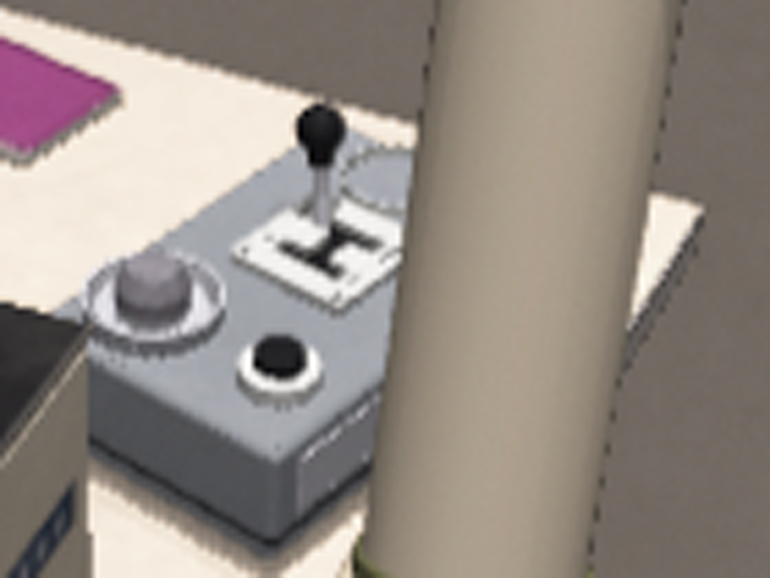

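View pics/t15.png

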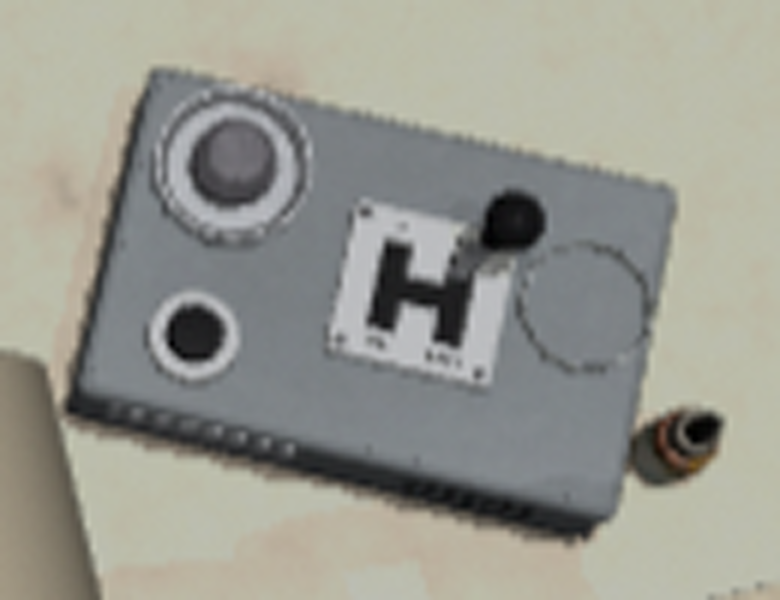

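```bash
python3 - <<'E'
from fit import *
from knob import knob
print(knob(load("t15"),T((513,220))),knob(load("s15"),S((321,135))))
a=load("t1")["image"].astype(int);b=load("t15")["image"].astype(int)
d=np.abs(a-b).sum(2)[150:250,325:455];ys,xs=np.where(d>60);print(len(ys),xs.min()*6,xs.max()*6,ys.min()*6,ys.max()*6)
for (x0,x1,y0,y1) in ((510,660,230,385),(620,730,395,495),(140,245,285,385)): print("region diff max",d[y0//6:y1//6,x0//6:x1//6].max())
from rig import workorder
print(workorder.finish_job())
E
```

```text
(array([ 32.58887194, -49.2228179 , 147.70666521]), np.float64(0.22495466813924103), np.float64(0.24985302063201528)) (array([ 25.4385408 , -38.85932166, 151.23340515]), np.float64(0.14273103004038926), np.float64(0.1914674190076342))
685 0 762 186 594
region diff max 466
region diff max 10
region diff max 10
the job is handed in; nothing more can be done
None
```

I put the polisher into third speed and started it, then handed the job in at about 16 s of the 51 s allowed. The hand-in gives no verdict.

**Lever:** With the fingers shut, I pushed the knob right along the cross channel to a sideways tilt of about 0.23 rad. Then, from behind, I pushed it forward into the three-dot slot until it stopped, at about 12 N.
- After the fingers left it, the wrist camera read 0.23 rad sideways and 0.257 rad forward, and the top camera 0.225 and 0.250. Both mean fully home.
- The scene camera gave 0.14 and 0.19. That disagrees, but the view is so oblique that I don't trust its angle. Its picture does show the lever standing at the far-right slot.

**Start button:** I pressed it straight down until it hit a hard stop at about 23 N. The spring force began about 5 mm above the stop, close to the 6 mm travel. I then let go, and in the top view it matches its first picture (difference 10 of 765).

**Surroundings:** The bottle area matches its first picture just as closely, and the lens looks unmoved. The numeric check on the lens area failed (difference 466), most likely because the moved knob reaches into that area. I did not compare the screwdriver, tweezers, pliers and spectacles numerically; the arm stayed well away from them. At hand-in it was clear of everything.

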